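# Show a capacitor's terminals to the inspection camera

### The arm

A 6-joint arm with a two-finger parallel gripper is mounted at the origin on the work surface. World frame = base frame: x ahead of the robot, y to its left, z up, the work surface at z = 0. Lengths are in m, angles in degrees, forces in N, time in s.
With the tool pointing down it reaches from about 0.3 to 0.75 m from the base axis. Payload 8.5 kg.
Tool frame: the origin (TCP) lies at the very end of the fingers, on their centre line; the grasp point (between the pads) lies 19 mm behind it; z points along the fingers, y is the direction in which the jaws open and shut (so a half turn about z gives the same grasp; the last joint's range is limited). The gripper opens to 85 mm and grips with 20 to 120 N. Pads are 22 mm wide; open, the fingers measure 114 mm over their backs; the gripper's body (76 mm by 85 mm) begins 54 mm behind the grasp point. The pads swing forward as they close: fully open they stand 13 mm farther back than shut.
Start: joints at [-77.481, 21.807, 74.336, -0, 83.858, -12.336], TCP at [0.231, -0.499, 0.231] pointing down, gripper open.
Joint ranges: [-178.18, 178.18], [-50.72, 133.34], [12.68, 142.11], [-81.47, 261.47], [9.98, 163.14], [-165.26, 165.26]. Speed limits (degrees/s): [136.94, 136.94, 180, 180, 180, 180].

### API

Orientations are given as [roll, pitch, yaw] about the fixed x, y, z axes, in that order (R = Rz(yaw) Ry(pitch) Rx(roll)).
In Python, from cell import ctrl gives the robot as it stands. The module is installed in compiled form; this text tells all that it offers.
- The arm moves only by the tool drive_tool, never from a script. Its argument "commands" is a list that holds one entry, the list of rows, each a list of 4 numbers: the shift along the world's x, y, z in mm, then the turn about the world's z in rad. A call has 1 to 10 rows; each row is the pose to reach, as a shift and turn from the pose commanded when the call began; what a row does not reach only later rows make up. A row lasts 1/10 s, in which the tool goes at most 50 mm and 8.59 degrees, less where a joint would pass 70% of its speed; a pose out of reach is approached as far as the arm can. A call with a gripper value outside its range is refused whole. "hand" is the finger opening in mm, from 0 to 85.4, set as the call begins (left out, the last holds). The fingers move at their own pace and stop on an object; the grip force is fixed at half the most. Time passes only in rows, so rows that repeat a pose let the fingers close. It gives the time, the measured TCP pose, the force and the opening at its end, in the units of the state.
- ctrl.get_obs(): the state, without advancing time (a new reading comes with each control period).
- ctrl.read_camera(name): name is "scene" or "top" or "wrist"; returns a dict with "pixels" (420x560x3 uint8, red, green, blue), "camera_matrix" (3x3 intrinsics, pixels), "xyz" and "orientation" of the camera in the world. Camera axes: x right, y down, z forward; pixel columns grow to the right and rows downward; lengths in m; the calibration is good to about 2 mm. The wrist camera is an equidistant fisheye: a pixel r from the principal point sees the ray r / f radians off the axis. A picture is of the moment at which its call begins. There is no depth.
- ctrl.finish_job(): hands the job in, once; it reports no verdict.
The state is a dict: "clock": time; "joints": joint angles; "qd": joint speeds; "joint_efforts": joint torques, N m; "position": TCP position; "eef_rot": TCP orientation; "ft_force": force on the tool from outside, world axes, zero at the start; "moment": the same for the moment, N m; "finger_gap": finger opening in m.
Only numpy, scipy, OpenCV 4.12 (cv2) and the standard library are available. Lean on these libraries where they do the work, as an engineer would, in place of code of your own. Each camera call takes 0.05 s, during which the arm holds its last target. There are 200 camera calls.

### The job

Of the three look-alike blue capacitors in the wooden rack, draw out the one that is 80 mm long (the middle length), tip it, and hold it up with its terminal end squarely facing the inspection camera, centred in the camera's view and about 80 mm in front of the lens. Finish while holding it there, still in the gripper and resting on nothing. Leave the other two capacitors in their pockets, do not touch the camera, and do not disturb the other things on the bench.

Things in the scene. Friction and masses are not known exactly. Their poses are not given: they have to be found in the camera images.
- rack: (sizes in mm) Fixed wooden rack block, 70 (x) x 225 (y) x 45 high, with three round pockets in a row along its y axis at y = -75, 0, +75 (x = 0). Each pocket is 33 across and 25 deep (its floor is 20 above the bench) and holds one capacitor upright with 1.5 mm of play all round. Origin: centre of the underside. Place and yaw vary.
- cap_mid: (sizes in mm) Rigid can capacitor, 30 across, 80 long (THE ONE WANTED: the middle length); blue sleeve, aluminium top, two brass terminals in the bottom end, about 90 g. Origin: centre of the terminal end; z runs along the can to its top. In the rack its top is 100 above the bench, 55 above the block. Its pocket varies; the three cans differ only in length.
- cap_short: (sizes in mm) Rigid can capacitor, 30 across, 60 long (too short, leave it in its pocket); blue sleeve, aluminium top, two brass terminals in the bottom end, about 70 g. Origin: centre of the terminal end; z runs along the can to its top. In the rack its top is 80 above the bench, 35 above the block. Its pocket varies; the three cans differ only in length.
- cap_long: (sizes in mm) Rigid can capacitor, 30 across, 100 long (too long, leave it in its pocket); blue sleeve, aluminium top, two brass terminals in the bottom end, about 110 g. Origin: centre of the terminal end; z runs along the can to its top. In the rack its top is 120 above the bench, 75 above the block. Its pocket varies; the three cans differ only in length.
- cam: (sizes in mm) Inspection camera on a foot fixed to the bench, foot 90 x 85 x 14, two aluminium cheeks to 85 high with the round head (58 across at its white light ring) hinged between them. Origin: centre of the foot's underside; the head looks towards the foot's -x side (roughly to the robot) and up. Its place and yaw vary.
- lens (a point): (sizes in mm) Centre of the camera's front glass (black disc inside the white light ring). Its z axis is the line of sight, pointing out of the glass, up and roughly towards the robot, about 45 deg (39 to 53) above level; its y axis is level. It lies 31 from the head's hinge, which is 70 above the foot's origin. In focus: 80 in front of the glass.
- cam_head (a joint): Tilt of the camera head, rad: 0 = line of sight 45 deg above level, positive = looking more steeply up. Stiff; it differs from start to start and need not be touched.
- multimeter: Bystander: orange multimeter lying on its back, 180 x 90 x 36 (mm). Origin: centre of the underside. Leave it alone.
- spool: Bystander: solder spool standing on its flange, 52 across, 42 high (mm). Origin: centre of the underside. Leave it alone.
- tape: Bystander: yellow tape roll lying flat, 90 across, 22 high (mm). Origin: centre of the underside. Leave it alone.
- flux: Bystander: small white bottle with red cap, 36 across, 85 high (mm). Origin: centre of the underside. Leave it alone.
- driver: Bystander: screwdriver with red handle, about 190 long, lying on the bench, handle towards its -x (mm). Origin: centre of the underside. Leave it alone.
- cap_mid_top (a point): Centre of the top (aluminium) end of the wanted 80 mm capacitor; same axes as that capacitor.
There are look-alikes about, which are no part of the job. What is shaped like the rack but purple is not meant.

How it is judged:
By the outcome, as a careful person would: the job done as asked, in the order asked, and still so for the second after the job is handed in, while the arm keeps its last pose, push and grip.
It also fails if it takes over 37 s, if anything falls off the work surface, if the arm or the gripper's body presses on something with over 40 N, if the wrist force passes 120 N, or if a joint passes its speed limit or range.

## Working session

There is one attempt and no reset: what is moved stays moved. The work goes in short steps, Python scripts to look and compute and a tool call to move; the robot and the scene stay as the last step left them, time stands still between calls to the robot, and variables do not carry over. Pictures are saved under pics/ and viewed, about 8 in all and at most 12, crops included, and the job is handed in when it is done.

Besides the shell and the picture viewer there is one more tool, called after "Call:" as a command line: name --argument value ..., lists and objects as JSON in quotes. drive_tool: Moves the arm, as the interface text tells. Its arguments: {"type":"object","properties":{"commands":{"type":"array","items":{"type":"array","items":{"type":"array","items":{"type":"number"}}}},"hand":{"type":"number"}},"required":["commands"]}

```bash
mkdir -p pics
cat > h.py <<'E'
from cell import ctrl
import cv2, numpy as np, pickle
def snap(n,tag):
    d=ctrl.read_camera(n); cv2.imwrite(f'pics/{tag}.png',d['pixels'][...,::-1]); pickle.dump(d,open(f'pics/{tag}.pkl','wb')); return d
def load(tag): return pickle.load(open(f'pics/{tag}.pkl','rb'))
def P(d): return np.array(d['camera_matrix']),np.array(d['xyz']),np.array(d['orientation'])
E
python3 - <<'E'
from h import *
for n in('scene','top','wrist'):
    d=snap(n,n+'0'); print(n,d['camera_matrix'],d['xyz'],d['orientation'])
print(ctrl.get_obs())
a=cv2.imread('pics/scene0.png');b=cv2.imread('pics/top0.png')
E
```

```text
scene [[405.09072836   0.         275.90112307]
 [  0.         405.09072836 215.0533354 ]
 [  0.           0.           1.        ]] [0.90394803 0.49892187 0.73984055] [-134.43667444    0.9901264   143.30809554]
top [[380.71291256   0.         281.64013646]
 [  0.         380.71291256 206.12206208]
 [  0.           0.           1.        ]] [ 0.46462561 -0.02319517  0.97995747] [-174.54783785   -1.09360222  -91.03941401]
wrist [[325.1922621    0.         283.80281322]
 [  0.         325.1922621  208.99006253]
 [  0.           0.           1.        ]] [ 0.29533859 -0.46862662  0.37362112] [ 1.64024124e+02  8.41351594e-02 -6.52010663e+01]
{'clock': 0.15, 'joints': array([-7.74811769e+01,  2.18323268e+01,  7.43722418e+01,  6.03901327e-04,
        8.38572254e+01, -1.23357112e+01]), 'qd': array([ 0.01074063, -0.17645074, -0.21482303, -0.07408329,  0.00515988,
       -0.03391838]), 'joint_efforts': array([-1.85036583e-06, -4.48630822e+01, -2.31341636e+01, -2.73576425e-04,
        3.88271801e-03, -2.87062312e-05]), 'position': array([ 0.23112633, -0.49883928,  0.23086663]), 'eef_rot': array([-1.79939761e+02, -1.37881188e-02,  2.48544621e+01]), 'ft_force': array([-0.11594202,  0.58394922,  0.03836345]), 'moment': array([ 0.03068694, -0.0023142 , -0.02322301]), 'finger_gap': 0.08562454536637307}
```

View pics/scene0.png

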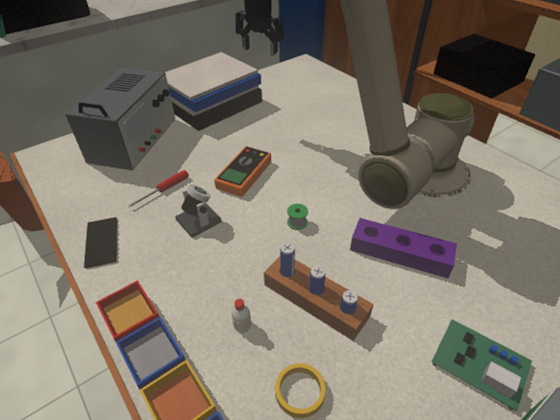

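View pics/top0.png

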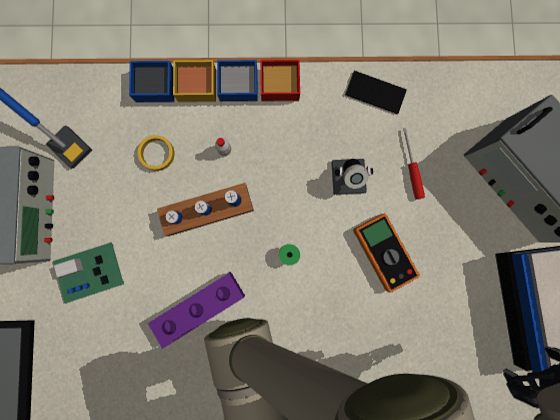

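```bash
cat >> h.py <<'E'
from scipy.spatial.transform import Rotation as Ro
def Rm(d): return Ro.from_euler('xyz',d['orientation'],degrees=True).as_matrix()
def ray(d,u,v,fish=False):
    K=np.array(d['camera_matrix']); x=np.array([(u-K[0,2])/K[0,0],(v-K[1,2])/K[1,1]])
    if fish:
        r=np.hypot(*x); c=np.r_[x/max(r,1e-9)*np.sin(r),np.cos(r)]
    else: c=np.r_[x,1]
    return np.array(d['xyz']),Rm(d)@c
def onz(d,u,v,z,fish=False):
    o,r=ray(d,u,v,fish); return o+r*(z-o[2])/r[2]
def proj(d,p,fish=False):
    K=np.array(d['camera_matrix']);c=Rm(d).T@(np.array(p)-d['xyz'])
    if fish:
        r=np.arctan2(np.hypot(c[0],c[1]),c[2]);x=c[:2]/np.hypot(c[0],c[1])*r
    else: x=c[:2]/c[2]
    return x*K[0,0]+K[:2,2]
def tri(obs):
    A=0;b=0
    for d,u,v,*f in obs:
        o,r=ray(d,u,v,*f);r=r/np.linalg.norm(r);M=np.eye(3)-np.outer(r,r);A=A+M;b=b+M@o
    return np.linalg.solve(A,b)
E
python3 - <<'E'
from h import *
t=load('top0');s=load('scene0')
for n,u,v,z in [('long',231.5,197.5,.12),('mid',201,207,.1),('short',172,216.5,.08),('lens',357,178,.09)]: print(n,onz(t,u,v,z).round(4))
for n,u,v,z in [('long',287,246.5,.12),('mid',318,271,.1),('short',349,297,.08)]: print(n,onz(s,u,v,z).round(4))
a=cv2.imread('pics/scene0.png')[170:250,160:260];b=cv2.imread('pics/top0.png')[140:220,310:410]
cv2.imwrite('pics/z1.png',np.hstack([cv2.resize(i,None,fx=4,fy=4,interpolation=cv2.INTER_CUBIC) for i in(a,b)]))
E
```

```text
long [0.5679 0.0723 0.12  ]
mid [0.5493 0.145  0.1   ]
short [0.5299 0.2168 0.08  ]
lens [ 0.6134 -0.2219  0.09  ]
long [0.5713 0.0722 0.12  ]
mid [0.5513 0.1463 0.1   ]
short [0.5342 0.2187 0.08  ]
```

View pics/z1.png

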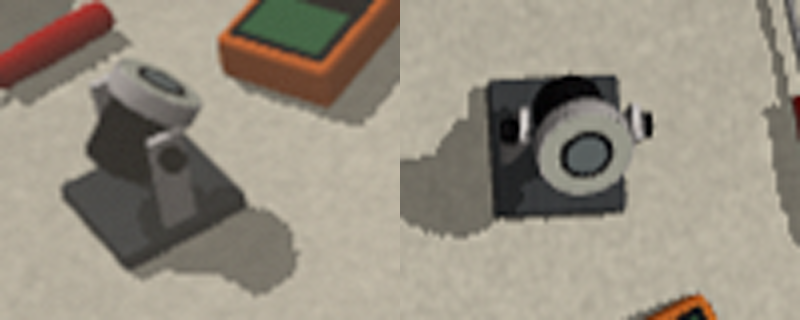

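Call:
drive_tool --commands '[[[22, 28, 4, -0.02], [55, 70, 10, -0.05], [90, 115, 15, -0.08], [125, 160, 20, -0.11], [160, 204, 25, -0.14], [190, 242, 29, -0.17], [210, 268, 29, -0.182], [219, 279, 29, -0.182], [219, 279, 29, -0.182]]]' --hand 50

```text
clock: 1.05
position: [0.4513, -0.2179, 0.2602]
eef_rot: [-180.0, -0.0, 14.7]
ft_force: [0.1, 0.0, 0.4]
finger_gap: 0.0496
```

Run:
```python
from h import *
d=snap('wrist','w1');o=ctrl.get_obs();print(o['clock'],o['position'],o['eef_rot'],o['finger_gap'],d['xyz'],d['orientation'])
q=proj(d,[.612,-.222,.09],True);print(q)
u,v=q.astype(int)
im=cv2.imread('pics/w1.png')
x0,y0=max(0,min(440,u-60)),max(0,min(320,v-50));print(x0,y0)
c=cv2.resize(im[y0:y0+100,x0:x0+120],None,fx=6,fy=6,interpolation=cv2.INTER_CUBIC);cv2.imwrite('pics/w1z.png',c)
```

```text
1.1 [ 0.4505256  -0.21921863  0.26012216] [-1.79989207e+02  2.21921019e-02  1.45687153e+01] 0.0502079007475963 [ 0.51967063 -0.19923191  0.40305212] [ 1.64013713e+02  3.02554818e-02 -7.53980413e+01]
[331.4169285   34.56774729]
271 0
```

View pics/w1z.png

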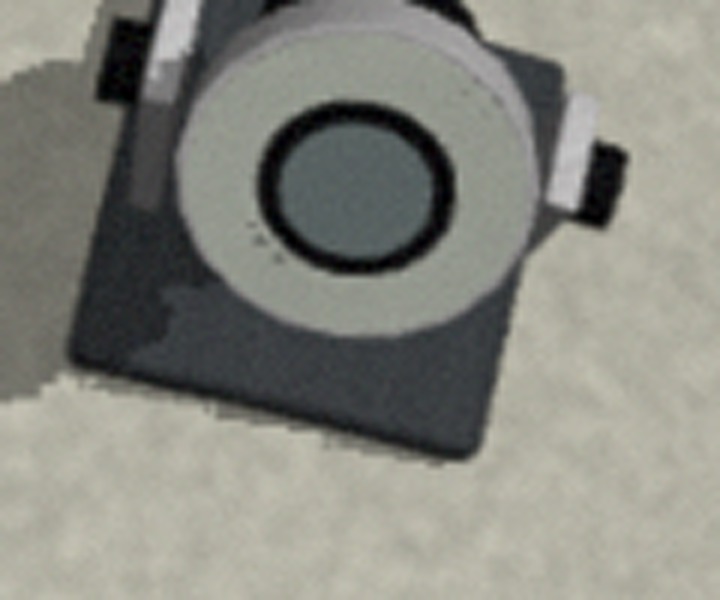

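```bash
cat > fit.py <<'E'
from h import *
from scipy.optimize import least_squares
t=load('top0');s=load('scene0');w=load('w1')
C=lambda u,v:np.array([u/6+271,v/6])
T=lambda u,v:np.array([(u-400)/4+310,v/4+140]); S=lambda u,v:np.array([u/4+160,v/4+170])
foot=[(w,True,C(75,370),(-45,42.5,0)),(w,True,C(470,463),(-45,-42.5,0)),
 (t,False,T(494,216),(-45,42.5,0)),(t,False,T(625,212),(-45,-42.5,0)),(t,False,T(487,80),(45,42.5,14)),(t,False,T(617,77),(45,-42.5,14)),
 (s,False,S(63,190),(45,42.5,7)) if 0 else (w,True,C(565,70),(45,-42.5,14))]
lens=[(w,True,C(357,187)),(t,False,T(587,153)),(s,False,S(160,80))]
rim=[C(*p) for p in[(178,165),(540,190),(365,337),(235,285),(490,285),(210,85)]]
def frame(p):
    x,y,yaw,el=p[:4]; R=Ro.from_euler('z',yaw).as_matrix(); f=np.array([x,y,0])
    z=R@np.array([-np.cos(el),0,np.sin(el)]); L=f+[0,0,.07]+.031*z
    return R,f,L,z
def res(p):
    R,f,L,z=frame(p);r=[]
    for d,fi,q,c in foot: r+=list((proj(d,f+R@np.array(c)/1000,fi)-q))
    for d,fi,q in lens: r+=list(2*(proj(d,L,fi)-q))
    a=R[:,1];b=np.cross(z,a);th=np.linspace(0,2*np.pi,180)
    E=np.array([proj(w,L+.029*(a*np.cos(k)+b*np.sin(k)),True) for k in th])
    for q in rim: r.append(np.min(np.hypot(*(E-q).T)))
    return np.array(r)
o=least_squares(res,[.63,-.222,0,np.pi/4],x_scale=[.01,.01,.1,.1],loss='soft_l1',diff_step=1e-4)
R,f,L,z=frame(o.x)
if __name__=='__main__':
    print('foot',o.x[:2],'yaw,el',np.degrees(o.x[2:]),'L',L,'z',z,'target',L+.08*z);print(res(o.x).round(1))
    print('tri lens',tri([(w,*lens[0][2],True),(t,*lens[1][2]),(s,*lens[2][2])]))
    print('flux',onz(t,222,143,.085),onz(s,239,303,.085))
    for n,u,v in [('midtop',201,207)]: print(tri([(t,201,207),(s,318,271)]))
E
python3 fit.py
```

```text
foot [ 0.63391718 -0.21937228] yaw,el [ 2.44343142 49.79057945] L [ 0.6139223  -0.2202255   0.09367439] z [-0.6449963  -0.02752315  0.76368989] target [ 0.5623226  -0.22242735  0.15476958]
[-1.8  0.3 -0.1  0.7 -0.1  0.1 -0.4 -0.8 -0.1 -1.1  0.1 -2.2  0.6 -2.1
  0.3  0.3 -0.2 -1.4 -0.3 -0.1  0.5  0.4  0.9  1.6  1.7  0.2]
tri lens [ 0.61326777 -0.22028605  0.09342298]
flux [0.70374944 0.09811972 0.085     ] [0.71140597 0.10459403 0.085     ]
[0.54979404 0.14520859 0.09771437]
```

Call:
drive_tool --commands '[[[7, 25, 0, 0], [20, 70, 0, 0], [33, 118, -5, 0], [46, 166, -15, 0], [59, 214, -25, 0], [72, 262, -35, 0], [85, 310, -45, 0], [95, 347, -55, 0], [100, 365, -60, 0], [100, 365, -60, 0]]]' --hand 50

```text
clock: 2.1
position: [0.5502, 0.1456, 0.199]
eef_rot: [-180.0, 0.1, 14.5]
ft_force: [-0.3, 0.0, 0.3]
finger_gap: 0.0497
```

Run:
```python
from h import *
d=snap('wrist','w2');o=ctrl.get_obs();print(o['clock'],o['position'],o['eef_rot'])
for p in [(.55,.1455,.1),(.569,.072,.12),(.532,.218,.08)]: print(proj(d,p,True))
```

```text
2.15 [0.5501897  0.14431848 0.19966338] [1.79994100e+02 8.26847375e-02 1.44450346e+01]
[285.06769787 210.95721149]
[387.52401222 218.49367983]
[197.48077458 203.50224075]
```

View pics/w2.png

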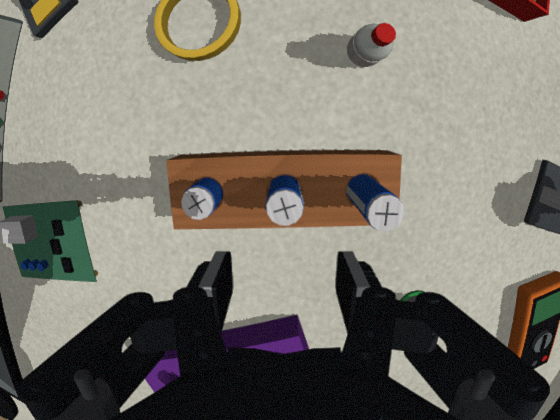

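Call:
drive_tool --commands '[[[1, 0, -20, 0], [1, 0, -50, 0], [1, 0, -85, 0], [1, 0, -115, 0], [1, 0, -132, 0], [1, 0, -137, 0], [1, 0, -137, 0]]]' --hand 50

```text
clock: 2.85
position: [0.5514, 0.1435, 0.0635]
eef_rot: [180.0, 0.0, 14.3]
ft_force: [0.5, 0.5, 1.4]
finger_gap: 0.0499
```

Call:
drive_tool --commands '[[[0, 0, 0, 0], [0, 0, 0, 0], [0, 0, 0, 0], [0, 0, 0, 0], [0, 0, 0, 0], [0, 0, 0, 0]]]' --hand 15

```text
clock: 3.45
position: [0.552, 0.1446, 0.0647]
eef_rot: [179.9, -0.1, 14.4]
ft_force: [-0.5, -2.2, 6.4]
finger_gap: 0.0287
```

Call:
drive_tool --commands '[[[0, 0, 8, 0], [0, 0, 25, 0], [0, 0, 45, 0], [0, 0, 60, 0], [8, 2, 66, 0], [25, 6, 66, 0], [45, 11, 66, 0], [62, 16, 66, 0], [68, 17, 60, 0], [68, 17, 50, 0]]]'

```text
clock: 4.45
position: [0.6194, 0.1621, 0.113]
eef_rot: [180.0, -0.0, 14.4]
ft_force: [0.2, -0.4, -1.6]
finger_gap: 0.0286
```

Call:
drive_tool --commands '[[[0, 0, -15, 0], [0, 0, -30, 0], [0, 0, -40, 0], [0, 0, -40, 0], [0, 0, -40, 0]]]'

```text
clock: 4.95
position: [0.619, 0.1619, 0.0736]
eef_rot: [-180.0, -0.0, 14.4]
ft_force: [0.5, -0.6, -1.7]
finger_gap: 0.0286
```

Run:
```python
from h import *
d=snap('scene','s3');o=ctrl.get_obs();print(o['clock'],o['position'],o['eef_rot'],o['ft_force'],o['finger_gap'])
u,v=proj(d,o['position']).astype(int);x0,y0=u-80,v-70
cv2.imwrite('pics/s3z.png',cv2.resize(d['pixels'][y0:y0+120,x0:x0+160,::-1],None,fx=5,fy=5,interpolation=cv2.INTER_CUBIC))
```

```text
5.0 [0.61930033 0.16195416 0.07396416] [ 1.79991152e+02 -5.23273398e-02  1.44264318e+01] [ 0.44225488 -0.27578191 -0.84470028] 0.028936499554791568
```

View pics/s3z.png

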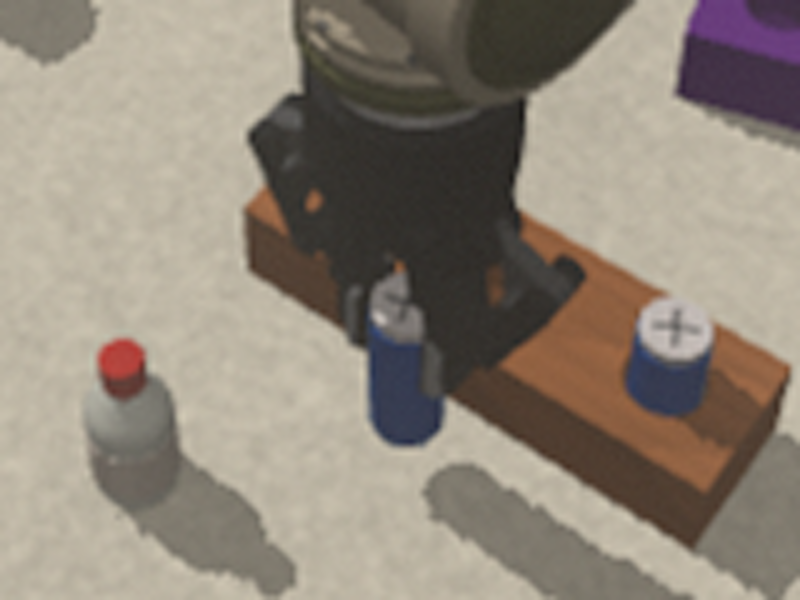

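Call:
drive_tool --commands '[[[-10, -2.5, 0, 0], [-19.4, -5, 0, 0], [-23, -6, 1, 0], [-27.5, -7, 2, 0], [-32, -8.2, 2, 0], [-36, -9.2, 2, 0], [-40, -10.2, 1.5, 0], [-44, -11.3, 1, 0], [-48, -12.4, 0, 0], [-52, -13.4, -1.5, 0]]]'

```text
clock: 6.0
position: [0.5712, 0.1493, 0.075]
eef_rot: [179.9, -0.7, 14.4]
ft_force: [5.8, 2.6, 8.9]
finger_gap: 0.0286
```

Call:
drive_tool --commands '[[[-4, -1, -1.5, 0], [-7.5, -1.9, -3.5, 0], [-7.5, -1.9, -3.5, 0]]]'

```text
clock: 6.3
position: [0.5629, 0.147, 0.0715]
eef_rot: [179.9, -0.6, 14.4]
ft_force: [3.7, 2.8, 8.7]
finger_gap: 0.0287
```

Run:
```python
from h import *
d=snap('scene','s4');o=ctrl.get_obs();print(o['clock'],o['position'],o['eef_rot'],o['ft_force'],o['finger_gap'])
u,v=proj(d,o['position']).astype(int);x0,y0=u-60,v-60
a=cv2.resize(d['pixels'][y0:y0+120,x0:x0+120,::-1],(400,400),interpolation=cv2.INTER_CUBIC)
w=snap('wrist','w4');b=cv2.resize(w['pixels'][110:350,160:400,::-1],(400,400))
cv2.imwrite('pics/s4z.png',np.hstack([a,b]));print(x0,y0)
```

```text
6.35 [0.56293424 0.14704319 0.07151452] [179.91543639  -0.59242368  14.4184284 ] [4.14364542 1.98174334 9.82294043] 0.02894128098349128
253 222
```

View pics/s4z.png

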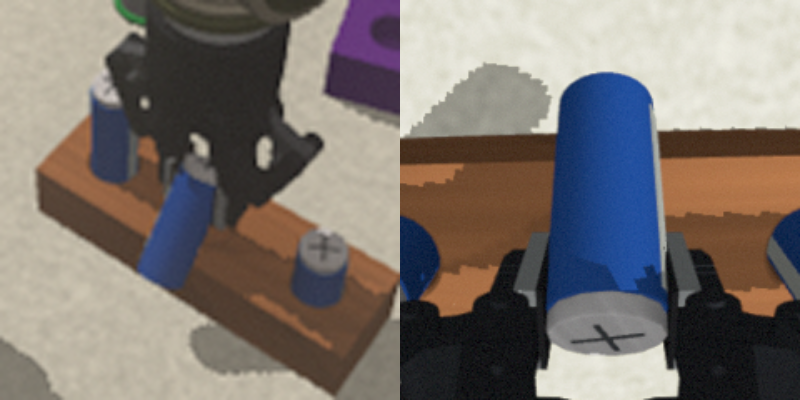

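```bash
cat > can.py <<'E'
from h import *
from scipy.optimize import least_squares
def hull(d,top,ax,fish=True):
    a=np.cross(ax,[0,0,1.]);a/=np.linalg.norm(a);b=np.cross(ax,a);th=np.linspace(0,2*np.pi,60)
    pts=np.array([proj(d,c+.015*(a*np.cos(k)+b*np.sin(k)),fish) for c in(top,top-.08*ax) for k in th],np.float32)
    return cv2.convexHull(pts)
def axis(el,az): return np.array([np.cos(el)*np.cos(az),np.cos(el)*np.sin(az),np.sin(el)])
def fitcan(d,pts,tc,p0,cz=None):
    # p: top xyz, el, az ; axis points to the top end
    def res(p):
        ax=axis(p[3],p[4]);h=hull(d,p[:3],ax)
        r=[cv2.pointPolygonTest(h,(float(u),float(v)),True) for u,v in pts]
        return np.r_[r,proj(d,p[:3],True)-tc]
    o=least_squares(res,p0,x_scale=[.01,.01,.01,.1,.1],diff_step=1e-4,loss='soft_l1');return o.x,res(o.x)
E
python3 - <<'E'
from can import *
d=load('w4');C=lambda u,v:((u-400)*.6+160-.2,v*.6+110-.2)
pts=[C(*p) for p in[(606,72),(578,78),(636,78),(561,95),(652,100),(556,160),(660,170),(553,220),(664,220),(607,354),(565,345),(650,345)]]
pos=np.array([.5629,.147,.0715+.019]);az=np.radians(14.4+180)
x,r=fitcan(d,pts,C(607,324),np.r_[pos+.018*axis(.8,az),.8,az])
print(x[:3],np.degrees(x[3:]),r.round(1))
ax=axis(x[3],x[4]);print('grasp proj along axis from top',(x[:3]-pos)@ax,'offset',x[:3]-pos-((x[:3]-pos)@ax)*ax,'bottom',x[:3]-.08*ax)
print('scene top',proj(load('s4'),x[:3]))
E
```

```text
[0.56545541 0.14832501 0.10920285] [ 61.96198027 194.55622825] [ 1.2 -0.2 -0.2 -1.5 -0.2 -0.3 -0.6  1.2 -0.  -0.4  0.2  0.2  0.6  0.1]
grasp proj along axis from top 0.015188636329874461 offset [0.00946577 0.00311939 0.00529681] bottom [0.60185295 0.15777617 0.03859198]
scene top [313.44141649 272.28845718]
```

Run:
```python
from can import *
w=load('w4');s=load('s4')
x=np.array([0.56545541,0.14832501,0.10920285]);
for el in(62,55,48):
    a=axis(np.radians(el),np.radians(194.5)); print(el,'scene bottom',proj(s,x-.08*a),'wrist bottom',proj(w,x-.08*a,True))
im=s['pixels'].astype(int);m=((im[...,2]>im[...,0]+25)&(im[...,2]>60)).astype(np.uint8)
n,l,st,c=cv2.connectedComponentsWithStats(m)
for i in range(1,n):
    if st[i,4]>60 and 240<c[i][0]<380 and 220<c[i][1]<340: print(st[i],c[i])
i=l[295,303];ys,xs=np.nonzero(l==i);print(cv2.minAreaRect(np.c_[xs,ys].astype(np.float32)))
im=w['pixels'].astype(int);m=((im[...,2]>im[...,0]+40)).astype(np.uint8);n,l,st,c=cv2.connectedComponentsWithStats(m);i=l[200,284];print(st[i])
for v in (160,170,200,240,270): 
    q=np.nonzero(l[v]==i)[0];print(v,q.min(),q.max())
a=cv2.resize(s['pixels'][240:325,265:350,::-1],(595,595),interpolation=cv2.INTER_CUBIC)
for el,col in((62,(0,0,255)),(48,(0,255,0))):
    h=hull(s,x,axis(np.radians(el),np.radians(194.5)),False);cv2.polylines(a,[((h-[265,240])*7).astype(int)],True,col,1)
cv2.imwrite('pics/s4o.png',a)
```

```text
62 scene bottom [301.01757626 305.67026789] wrist bottom [284.00009118 174.67585326]
55 scene bottom [298.60573989 307.06963523] wrist bottom [283.98274931 160.75508785]
48 scene bottom [296.3615268  307.98754441] wrist bottom [283.97059498 147.30198407]
[281 252  10  24 174] [285.67241379 264.66666667]
[294 273  23  35 463] [305.78617711 290.97408207]
[343 301  14  12  74] [348.87837838 307.68918919]
((306.1764831542969, 290.70587158203125), (14.649152755737305, 34.052001953125), 22.833654403686523)
[ 247  153   74  144 8003]
160 263 304
170 257 311
200 254 311
240 251 314
270 249 316
```

View pics/s4o.png

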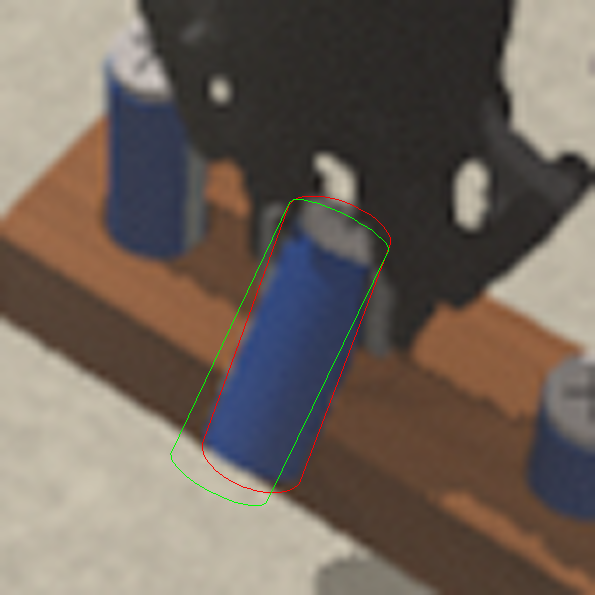

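Run:
```python
from can import *
w=load('w4');s=load('s4')
P=np.array([.5629,.147,.0905]);az=np.radians(194.4)
A=cv2.resize(w['pixels'][130:350,185:385,::-1],None,fx=2,fy=2);B=cv2.resize(s['pixels'][235:325,260:350,::-1],(400,400),interpolation=cv2.INTER_CUBIC);k=400/90
x=np.array([0.56545541,0.14832501,0.10920285])
for el,top,col in((62,x,(0,0,255)),(46,P+.018*axis(np.radians(46),az),(0,255,0)),(55,P+.018*axis(np.radians(55),az)+[.003,0,0],(0,255,255))):
    a=axis(np.radians(el),az)
    cv2.polylines(A,[((hull(w,top,a)-[185,130])*2).astype(int)],True,col,1)
    cv2.polylines(B,[((hull(s,top,a,False)-[260,235])*k).astype(int)],True,col,1)
for q in (P,P+[0,0,-.019]): cv2.circle(A,tuple(((proj(w,q,True)-[185,130])*2).astype(int)),3,(255,0,255),-1);cv2.circle(B,tuple(((proj(s,q)-[260,235])*k).astype(int)),3,(255,0,255),-1)
# rack top edge +x side
R=Ro.from_euler('z',14.4,degrees=True).as_matrix();e=[np.array([.551,.1455,0])+R@[.035,yy,.045] for yy in(-.1125,.1125)]
cv2.line(A,*[tuple(((proj(w,q,True)-[185,130])*2).astype(int)) for q in e],(255,255,0));cv2.line(B,*[tuple(((proj(s,q)-[260,235])*k).astype(int)) for q in e],(255,255,0))
H=np.zeros((440,800,3),np.uint8);H[:,:400]=A;H[:400,400:]=B;cv2.imwrite('pics/o5.png',H)
```

```text
(no output)
```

View pics/o5.png

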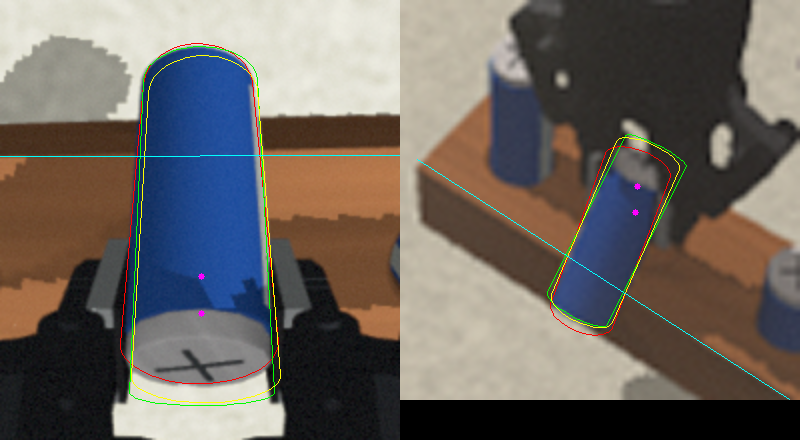

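```bash
cat > joint.py <<'E'
from can import *
from scipy.optimize import least_squares
def joint(w,s,P,azd,wp,wtc,sp,edge=None,el0=50):
    az=np.radians(azd)
    def unpack(p):
        ax=axis(p[0],az+p[7]);n=np.array([-np.cos(az)*np.sin(p[0]),-np.sin(az)*np.sin(p[0]),np.cos(p[0])])
        return P+p[1]*ax+p[2]*n,ax
    def res(p):
        top,ax=unpack(p);r=[]
        h=hull(w,top,ax);r+=[cv2.pointPolygonTest(h,(float(u-p[3]),float(v-p[4])),True) for u,v in wp]
        r+=list(proj(w,top,True)+p[3:5]-wtc)
        h=hull(s,top,ax,False);r+=[1.5*cv2.pointPolygonTest(h,(float(u-p[5]),float(v-p[6])),True) for u,v in sp]
        r+=[p[2]/.003,p[3]/2,p[4]/3,p[5]/1,p[6]/1,p[7]/.02]
        if edge is not None:
            q=edge-top;q=q-(q@ax)*ax;e=np.array([-np.sin(az),np.cos(az),0]);q=q-(q@e)*e
            r.append((np.linalg.norm(q)-.015)/.0015)
        return np.array(r)
    o=least_squares(res,[np.radians(el0),.015,0,0,-3,0,0,0],x_scale=[.1,.01,.01,3,3,3,3,.1],diff_step=1e-4,loss='soft_l1')
    top,ax=unpack(o.x)
    print('el',np.degrees(o.x[0]),'t,e mm',o.x[1:3]*1e3,'shifts',o.x[3:7].round(1),'daz',np.degrees(o.x[7]),'cost',o.cost);print(res(o.x).round(1)[:-6]);print('top',top,'bot-P',top-.08*ax-P)
    return top,ax
E
python3 - <<'E'
from joint import *
w=load('w4');s=load('s4');P=np.array([.5629,.147,.0905])
C=lambda u,v:((u-400)*.6+160-.2,v*.6+110-.2)
wp=[C(*p) for p in[(606,72),(578,78),(636,78),(561,95),(652,100),(556,160),(660,170),(553,220),(664,220),(607,354),(565,345),(650,345)]]
k=400/90;sp=[((u-400)/k+260,v/k+235) for u,v in[(608,185),(555,295),(612,320),(575,318),(645,242),(630,143)]]
R=Ro.from_euler('z',14.4,degrees=True).as_matrix();e=np.array([.551,.1455,0])+R@[.035,0,.045]
for el in(46,60): joint(w,s,P,194.4,wp,C(607,324),sp,e,el)
joint(w,s,P,194.4,wp,C(607,324),sp,None,50)
E
```

```text
el 62.17902231587278 t,e mm [16.30609943  9.84322283] shifts [-1.5 -3.8  0.   0. ] daz -0.13992645566848916 cost 13.927504758329468
[ 1.2 -0.1 -0.1 -1.5 -0.2 -0.4 -0.6  1.  -0.  -0.4  0.2  0.3  0.8  0.4
  4.6  0.5  1.1  2.5  0.1 -0.3  3.3]
top [0.56395621 0.14729038 0.10951522] bot-P [ 0.03724261  0.00948733 -0.0517376 ]
el 62.341894171655994 t,e mm [16.60158115  9.73578642] shifts [-1.6 -4.5  0.   0. ] daz -0.2203272444970648 cost 13.967227477647885
[ 1.3 -0.1 -0.1 -1.5 -0.2 -0.3 -0.7  1.1 -0.1 -0.4  0.2  0.3  0.6  0.4
  4.6  0.4  1.1  2.2  0.1 -0.1  3.2]
top [0.56378082 0.14725675 0.10972387] bot-P [ 0.03688495  0.00935361 -0.05163479]
el 62.12188774380562 t,e mm [16.60644151  8.49973949] shifts [-1.5 -6.  -0.   0. ] daz -0.29200179216091743 cost 11.428417638231029
[ 1.1 -0.3 -0.2 -1.6 -0.2 -0.5 -0.8  0.8 -0.3 -0.6  0.   0.2  0.6  0.6
  4.2  0.2  1.4  1.7  0.4  0.3]
top [0.56264642 0.14697575 0.10915358] bot-P [ 0.03602551  0.00909381 -0.05206196]
```

Run:
```python
from can import *
s=load('s3');P=np.array([.6193,.16195,.07396]);u,v=proj(s,P).astype(int);x0,y0=u-80,v-70
for z in(.1105,.1065): print(z,(proj(s,[P[0],P[1],z])-[x0,y0])*5+2,(proj(s,[P[0]+.01,P[1]+.0025,z])-[x0,y0])*5+2)
print((hull(s,np.array([P[0],P[1],.1105]),np.array([1e-4,0,1.]),False).reshape(-1,2)-[x0,y0])[:, :].max(0)*5+2)
```

```text
0.1105 [407.89746563 299.96225824] [391.01574072 318.12174871]
0.1065 [407.70746832 306.20265562] [390.8872008  324.34115039]
[448.22573853 449.7532959 ]
```

Call:
drive_tool --commands '[[[-2.5, -0.6, -1.5, 0], [-5, -1.3, -3, 0], [-8, -2, -5, 0], [-10.7, -2.7, -7, 0], [-10.7, -2.7, -7, 0]]]'

```text
clock: 6.9
position: [0.5516, 0.1442, 0.0637]
eef_rot: [179.9, -0.5, 14.4]
ft_force: [4.7, 1.6, 5.6]
finger_gap: 0.0285
```

```bash
cat > look.py <<'E'
from can import *
import sys
def look(tag,P=None):
    """top disc ellipse + blue extents in the wrist view"""
    w=snap('wrist',tag);o=ctrl.get_obs();print(o['clock'],o['position'],o['eef_rot'],o['ft_force'],o['finger_gap'])
    im=w['pixels'].astype(int);m=(im[...,2]>im[...,0]+40).astype(np.uint8);n,l,st,c=cv2.connectedComponentsWithStats(m)
    i=l[200:280,284];i=np.bincount(i[i>0]).argmax();print('blue bbox',st[i])
    return w,(l==i)
E
python3 - <<'E'
from look import *
w,m=look('w6');s=snap('scene','s6')
for v in range(130,300,10):
    q=np.nonzero(m[v])[0]
    if len(q): print(v,q.min(),q.max(),end='; ')
cv2.imwrite('pics/w6z.png',np.hstack([cv2.resize(w['pixels'][120:360,165:405,::-1],(400,400)),cv2.resize(s['pixels'][235:325,250:340,::-1],(400,400),interpolation=cv2.INTER_CUBIC)]))
E
```

```text
6.95 [0.55167802 0.14422901 0.06379432] [179.92776853  -0.47607282  14.41894937] [4.59207303 1.92275001 5.73060984] 0.02826006949887857
blue bbox [  247   137    74   164 10190]
140 267 302; 150 255 313; 160 254 312; 170 254 312; 180 252 313; 190 252 313; 200 252 314; 210 251 314; 220 250 315; 230 250 315; 240 250 316; 250 249 316; 260 248 316; 270 248 317; 280 248 316; 290 248 319;
```

View pics/w6z.png

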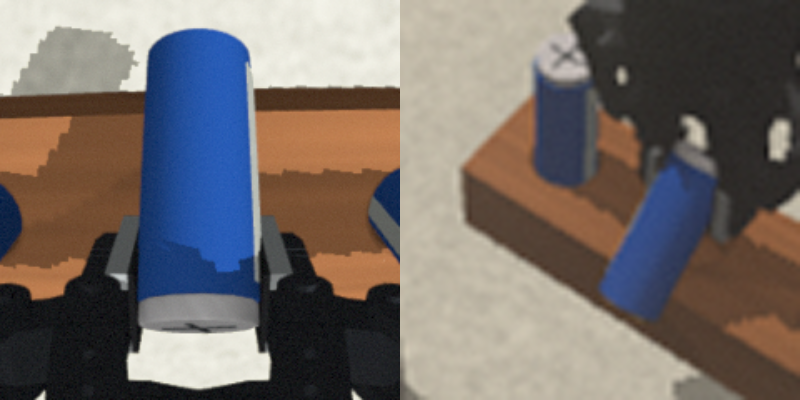

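Run:
```python
from joint import *
R=Ro.from_euler('z',14.4,degrees=True).as_matrix();e=np.array([.551,.1455,0])+R@[.035,0,.045]
w=load('w4');s=load('s4');P=np.array([.5629,.147,.0905])
C=lambda u,v:((u-400)*.6+160-.2,v*.6+110-.2)
wp=[C(*p) for p in[(606,72),(578,78),(636,78),(561,95),(652,100),(556,160),(660,170),(553,220),(664,220),(607,354),(565,345),(650,345)]]
k=400/90;sp=[((u-400)/k+260,v/k+235) for u,v in[(608,185),(555,295),(612,320),(575,318),(645,242),(630,143)]]
joint(w,s,P,194.4,wp,C(608,338),sp,e,50)
w=load('w6');s=load('s6');P=np.array([.5517,.1442,.0638+.019])
C=lambda u,v:(u*.6+165-.2,v*.6+120-.2)
wp=[C(*p) for p in[(199,29),(170,33),(230,35),(150,45),(248,52),(145,130),(253,130),(140,250),(139,310),(260,310),(195,334),(155,329),(245,329)]]
sp=[((u-400)/k+250,v/k+235) for u,v in[(670,150),(602,290),(660,318),(630,312),(720,180),(690,143)]]
for ed in(e,None): joint(w,s,P,194.4,wp,C(190,327),sp,ed,42)
```

```text
el 52.70587896610804 t,e mm [12.73623984 -0.77304752] shifts [-1. -3. -0.  0.] daz 0.1847702990520422 cost 16.850515380590913
[ 1.2  0.2  0.5 -1.2  0.  -1.7 -1.8 -1.5 -2.1  0.   1.7  1.9  0.5 -0.5
  1.7  0.3  1.3  2.8  1.9 -0.7 -0.3]
top [0.55483603 0.14490383 0.10016374] bot-P [ 0.0388466   0.01010981 -0.05397911]
el 41.873604475607706 t,e mm [13.75683576  3.850332  ] shifts [-2.  -1.1  0.   0. ] daz 0.016558677172411117 cost 18.130655517160573
[ 1.2  0.4  0.5 -1.2 -1.  -0.5 -1.6 -0.6  0.2 -0.6 -0.3  1.2  0.8  5.4
 -0.2 -0.5  1.1 -0.1  2.6  3.7  0.7  1.3]
top [0.54426827 0.1422888  0.09484958] bot-P [ 0.05026203  0.01291981 -0.04134959]
el 42.64645317916184 t,e mm [14.20998322  3.75127128] shifts [-2.3 -2.4  0.   0. ] daz -0.26105100107460355 cost 14.990603428690914
[ 0.9  0.1  0.2 -1.6 -1.1 -0.5 -1.7 -0.3  0.7 -0.9 -0.3  1.   0.6  4.9
 -0.6 -0.5  1.  -0.1  2.2  3.7  1.1]
top [0.54402605 0.14227883 0.09518611] bot-P [ 0.04938729  0.01245287 -0.04181169]
```

Call:
drive_tool --commands '[[[2, 0.5, 10, 0], [2, 0.5, 30, 0], [0, 0, 55, 0], [-10, -2.5, 70, 0], [-30, -7.5, 70, 0], [-55, -14, 70, 0], [-80, -20, 70, 0], [-95, -24, 65, 0], [-98, -25, 50, 0], [-98, -25, 30, 0]]]'

```text
clock: 8.0
position: [0.4509, 0.1189, 0.0924]
eef_rot: [180.0, -0.1, 14.4]
ft_force: [0.9, 0.8, -1.5]
finger_gap: 0.0288
```

Call:
drive_tool --commands '[[[0, 0, -15, 0], [0, 0, -30, 0], [0, 0, -43, 0], [0, 0, -45, 0], [0, 0, -45, 0]]]'

```text
clock: 8.5
position: [0.4511, 0.119, 0.0468]
eef_rot: [180.0, 0.0, 14.4]
ft_force: [0.3, -0.3, -1.3]
finger_gap: 0.0285
```

Run:
```python
from fit import *
# refine lens elevation from the black ring in w1 (C: crop x6)
im=w['pixels'].astype(float);g=im.mean(2)
# radial scan for outer edge of black ring and outer edge of white ring
c=np.array([330.5,31.2]);up=cv2.resize(g.astype(np.float32),None,fx=1,fy=1)
def edge(r0,r1,sgn):
    out=[]
    for k in np.linspace(0,2*np.pi,72,endpoint=False):
        rr=np.arange(r0,r1,.1);m=np.array([(c[0]+rr*np.cos(k))],np.float32);n=np.array([(c[1]+rr*np.sin(k))],np.float32)
        if n.min()<1: continue
        p=cv2.remap(g.astype(np.float32),m,n,cv2.INTER_LINEAR)[0];d=sgn*np.gradient(cv2.GaussianBlur(p[None],(0,0),4)[0]);j=d.argmax();out.append(c+rr[j]*np.array([np.cos(k),np.sin(k)]))
    return np.array(out,np.float32)
E1=edge(11.5,20,1)
print('black ring ellipse',cv2.fitEllipse(E1))
def r2(p,el=None):
    L=p[:3];yaw,el,rad=p[3:];z=np.array([-np.cos(el)*np.cos(yaw),-np.cos(el)*np.sin(yaw),np.sin(el)]);a=np.array([-np.sin(yaw),np.cos(yaw),0]);b=np.cross(z,a)
    h=np.array([proj(w,L+rad*(a*np.cos(k)+b*np.sin(k)),True) for k in np.linspace(0,2*np.pi,120)],np.float32)
    return np.r_[[cv2.pointPolygonTest(h.reshape(-1,1,2),tuple(map(float,q)),True) for q in E1],(L[2]-.0935)*1e3]
q=least_squares(r2,[*L,o.x[2],o.x[3],.0155],x_scale=[.01,.01,.01,.1,.1,.01],diff_step=1e-4,loss='soft_l1')
print(q.x[:3],np.degrees(q.x[3:5]),q.x[5],q.cost)
q=least_squares(lambda p:r2(np.r_[p[:3],o.x[2],p[3:]]),[*L,o.x[3],.0155],x_scale=[.01,.01,.01,.1,.01],diff_step=1e-4,loss='soft_l1')
print('yaw fixed',q.x[:3],np.degrees(q.x[3]),q.x[4],q.cost)
```

```text
black ring ellipse ((329.89794921875, 30.937137603759766), (29.021841049194336, 33.383419036865234), 100.09243774414062)
[ 0.61387163 -0.21949221  0.09349548] [-4.22554420e-02  4.98112381e+01] 0.015779740891775633 0.6968400610795611
yaw fixed [ 0.61386841 -0.21950955  0.09350061] 49.85654883144063 0.015792705254759693 0.788908357881283
```

Call:
drive_tool --commands '[[[3, 0.8, 0, 0], [5, 1.2, 0, 0], [5, 1.2, 0, 0]]]'

```text
clock: 8.8
position: [0.4565, 0.1202, 0.0468]
eef_rot: [180.0, -0.1, 14.4]
ft_force: [-0.5, 0.4, -0.7]
finger_gap: 0.0287
```

Call:
drive_tool --commands '[[[2, 0.5, 0, 0], [2.9, 0.7, 1, 0], [2.9, 0.7, 1, 0]]]'

```text
clock: 9.1
position: [0.4576, 0.1207, 0.0472]
eef_rot: [-180.0, 0.2, 14.4]
ft_force: [-5.1, -2.0, 1.3]
finger_gap: 0.0289
```

Call:
drive_tool --commands '[[[2, 0.5, 1.5, 0], [3.5, 0.9, 3.5, 0], [5, 1.3, 5.5, 0], [6, 1.5, 7, 0], [6, 1.5, 7, 0]]]'

```text
clock: 9.6
position: [0.4618, 0.1221, 0.0533]
eef_rot: [-179.9, 0.5, 14.4]
ft_force: [-8.3, -3.3, -4.8]
finger_gap: 0.029
```

Run:
```python
from look import *
w,m=look('w7')
for v in range(120,320,10):
    q=np.nonzero(m[v])[0]
    if len(q): print(v,q.min(),q.max(),end='; ')
cv2.imwrite('pics/w7z.png',cv2.resize(w['pixels'][120:360,165:405,::-1],(720,720))[:600])
```

```text
9.65 [0.46176486 0.12208609 0.05328842] [-179.93226929    0.46921194   14.45202462] [-7.67893311 -3.07361898 -2.64717229] 0.028279889563887158
blue bbox [ 247  147   74  154 8966]
150 269 300; 160 257 312; 170 256 311; 180 255 312; 190 254 312; 200 254 313; 210 253 313; 220 253 314; 230 252 314; 240 251 315; 250 250 316; 260 249 316; 270 249 316; 280 248 316; 290 248 320; 300 319 319;
```

View pics/w7z.png

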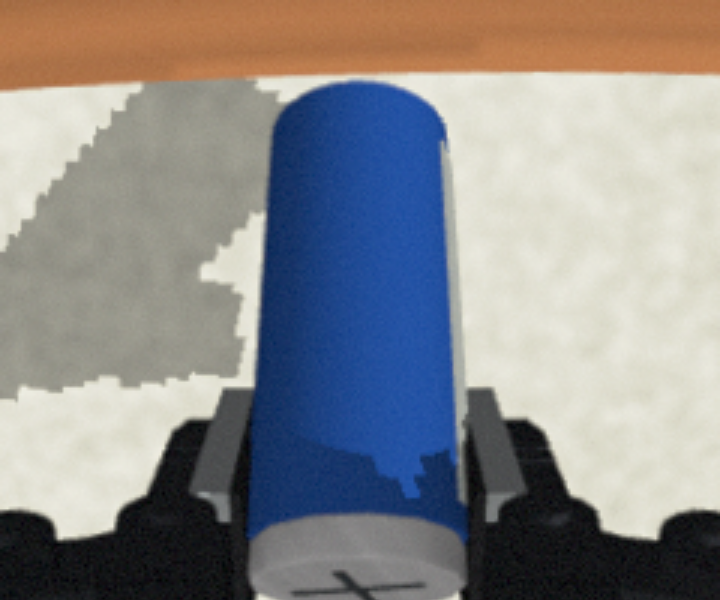

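```bash
cat > tilt.py <<'E'
from can import *
from scipy.optimize import least_squares
def solve(tag,pos,apex,cross,azd,shift,e=0):
    w=load(tag);P=np.array(pos)+[0,0,.019];az=np.radians(azd)
    def top(p):
        n=np.array([-np.cos(az)*np.sin(p[0]),-np.sin(az)*np.sin(p[0]),np.cos(p[0])]);return P+p[1]*axis(p[0],az)+e*n
    def res(p): return [hull(w,top(p),axis(p[0],az))[...,1].min()+shift-apex,proj(w,top(p),True)[1]+shift-cross]
    o=least_squares(res,[.85,.015],x_scale=[.1,.01],diff_step=1e-4);h=hull(w,top(o.x),axis(o.x[0],az)).reshape(-1,2)
    far=h[h[:,1]<apex+shift+25];near=h[h[:,1]>cross-20]
    print(tag,shift,e,'el',np.degrees(o.x[0]).round(1),'t',(o.x[1]*1e3).round(1),'width far',np.ptp(far[:,0]).round(1),'near',np.ptp(near[:,0]).round(1),'low apex',h[:,1].max()+shift);return o.x
E
python3 - <<'E'
from tilt import *
for sh in(0,-3,-5):
  for e in (0,.004):
    solve('w4',[.5629,.147,.0715],153,312.6,194.4,sh,e)
    solve('w6',[.5517,.1442,.0638],137,316,194.4,sh,e)
    solve('w7',[.4618,.1221,.0533],147,315.7,194.4,sh,e)
E
```

```text
w4 0 0 el 53.0 t 11.9 width far 53.8 near 71.8 low apex 323.18484
w6 0 0 el 38.5 t 12.8 width far 58.7 near 70.5 low apex 318.23438
w7 0 0 el 48.0 t 12.7 width far 55.7 near 71.3 low apex 322.66736
w4 0 0.004 el 55.6 t 13.7 width far 54.3 near 74.4 low apex 324.97702
w6 0 0.004 el 42.5 t 13.5 width far 58.5 near 73.1 low apex 320.554
w7 0 0.004 el 51.1 t 14.0 width far 56.0 near 73.8 low apex 324.61203
w4 -3 0 el 53.9 t 13.3 width far 53.8 near 72.2 low apex 323.4248
w6 -3 0 el 39.2 t 14.1 width far 58.6 near 70.7 low apex 318.3689
w7 -3 0 el 48.8 t 14.0 width far 55.8 near 71.6 low apex 322.8683
w4 -3 0.004 el 56.5 t 15.2 width far 54.4 near 74.9 low apex 325.253
w6 -3 0.004 el 43.3 t 14.8 width far 58.4 near 73.4 low apex 320.72916
w7 -3 0.004 el 52.0 t 15.4 width far 56.0 near 74.2 low apex 324.84702
w4 -5 0 el 54.5 t 14.3 width far 51.8 near 72.5 low apex 323.592
w6 -5 0 el 39.8 t 15.0 width far 58.3 near 70.9 low apex 318.46597
w7 -5 0 el 49.4 t 15.0 width far 54.3 near 71.8 low apex 323.00928
w4 -5 0.004 el 57.2 t 16.2 width far 52.3 near 75.3 low apex 325.44522
w6 -5 0.004 el 43.9 t 15.7 width far 57.1 near 73.6 low apex 320.85352
w7 -5 0.004 el 52.6 t 16.4 width far 53.9 near 74.5 low apex 325.0114
```

Call:
drive_tool --commands '[[[-5, -1.3, 0, 0], [-12, -3, 5, 0], [-15, -4, 25, 0], [-15, -4, 60, 0], [-15, -4, 100, 0], [-13, -10, 140, 0], [-8, -30, 165, -0.02], [0, -60, 170, -0.05], [8, -95, 170, -0.08], [15, -130, 170, -0.1]]]'

```text
clock: 10.65
position: [0.48, -0.0088, 0.2254]
eef_rot: [179.9, -0.1, 8.7]
ft_force: [0.7, -0.5, -0.6]
finger_gap: 0.0288
```

Call:
drive_tool --commands '[[[7, -35, 0, -0.03], [14, -75, 0, -0.06], [21, -115, 0, -0.09], [28, -150, 0, -0.11], [34, -180, 0, -0.125], [38, -202, 0, -0.125], [39.6, -213, 0, -0.125], [39.6, -214.7, -15, -0.125], [39.6, -214.7, -32, -0.125], [39.6, -214.7, -39.6, -0.125]]]'

```text
clock: 11.65
position: [0.5189, -0.2215, 0.1838]
eef_rot: [-179.9, 0.1, 1.6]
ft_force: [-0.3, 0.2, 0.1]
finger_gap: 0.029
```

Run:
```python
from look import *
from fit import L,z
w,m=look('w8');s=snap('scene','s8');t=snap('top','t8')
z=np.array([-.6450,-.017,.764]);L=np.array([.6139,-.2198,.0936]);bot=L+.08*z
# can model hulls at the wanted pose, lens line
A=cv2.resize(w['pixels'][0:360,150:410,::-1],(390,540));k=1.5
cv2.polylines(A,[((hull(w,bot+.08*z,z)-[150,0])*k).astype(int)],True,(0,0,255),1)
def crop(d,h=65):
    c=proj(d,bot).astype(int)-[h-5,h-5];q=410/(2*h);B=cv2.resize(d['pixels'][c[1]:c[1]+2*h,c[0]:c[0]+2*h,::-1],(410,410),interpolation=cv2.INTER_CUBIC)[:300]
    f=lambda p:tuple(((proj(d,p)-c)*q).astype(int))
    cv2.polylines(B,[((hull(d,bot+.08*z,z,False)-c)*q).astype(int)],True,(0,0,255),1);cv2.line(B,f(L),f(bot),(0,255,0),1);return B
H=np.zeros((600,800,3),np.uint8);H[:540,:390]=A;H[:300,390:]=crop(s);H[300:,390:]=crop(t);cv2.imwrite('pics/f8.png',H)
```

```text
11.7 [ 0.51881064 -0.22142087  0.18316835] [-1.79898995e+02  1.19240366e-01  1.56244663e+00] [ 0.99337082  0.63515369 -2.97325682] 0.02883447734693472
blue bbox [ 247  145   74  156 9206]
```

View pics/f8.png

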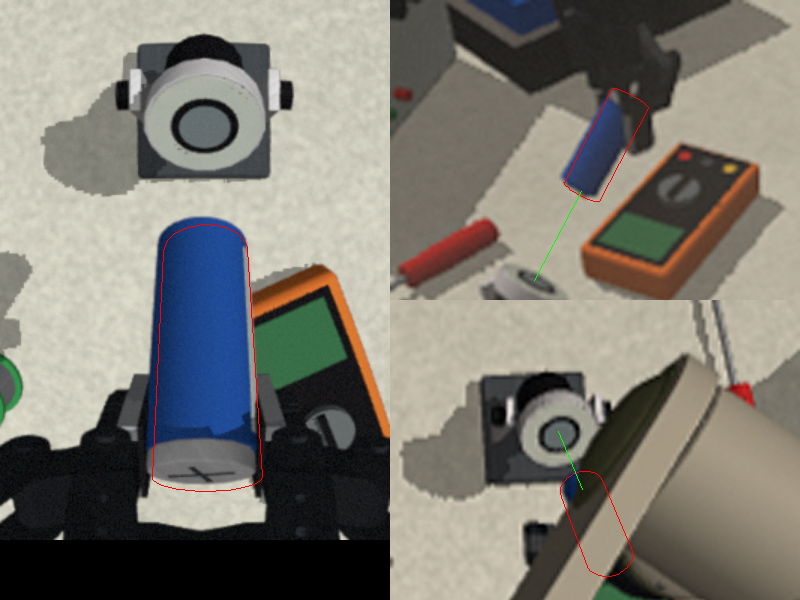

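Run:
```python
from tilt import *
w=load('w8');L=np.array([.6139,-.2198,.0936]);print('lens pred',proj(w,L,True),'obs',(204.5/1.5+150,126/1.5))
z=np.array([-.645,-.017,.764]);h=hull(w,L+.16*z,z).reshape(-1,2);print('want apex',h[:,1].min(),'top',proj(w,L+.16*z,True),'obs apex 145, cross',(204/1.5+150,475/1.5))
pos=np.array([.5188,-.2214,.1835])
for sh in(-2,-5):
  for e in(0,.002,.004):
    el,t=solve('w8',pos,145,316.5,181.6,sh,e);az=np.radians(181.6);a=axis(el,az);n=np.array([-np.cos(az)*np.sin(el),-np.sin(az)*np.sin(el),np.cos(el)])
    b=pos+[0,0,.019]+t*a+e*n-.08*a;d=b-L;print('  bottom',b.round(4),'along',(d@z)*1e3,'off-axis',((d-(d@z)*z)*1e3).round(1))
```

```text
lens pred [286.53849699  84.22857363] obs (286.33333333333337, 84.0)
want apex 149.83328 top [288.20084736 319.54707057] obs apex 145, cross (286.0, 316.6666666666667)
w8 -2 0 el 46.1 t 14.2 width far 56.4 near 71.3 low apex 322.3826
  bottom [ 0.5644 -0.2201  0.1551] along 78.86055744111434 off-axis [1.4 1.  1.2]
w8 -2 0.002 el 47.8 t 14.7 width far 56.4 near 72.6 low apex 323.41266
  bottom [ 0.5642 -0.2201  0.1555] along 79.36018601230572 off-axis [1.4 1.  1.2]
w8 -2 0.004 el 49.4 t 15.3 width far 56.6 near 73.9 low apex 324.43643
  bottom [ 0.5639 -0.2201  0.156 ] along 79.93434332961915 off-axis [1.5 1.  1.3]
w8 -5 0 el 47.0 t 15.5 width far 55.6 near 71.6 low apex 322.58105
  bottom [ 0.5628 -0.2202  0.1554] along 80.15411409631015 off-axis [0.6 1.  0.5]
w8 -5 0.002 el 48.7 t 16.1 width far 55.1 near 72.9 low apex 323.6284
  bottom [ 0.5625 -0.2202  0.1558] along 80.67838428920702 off-axis [0.7 1.  0.6]
w8 -5 0.004 el 50.3 t 16.7 width far 55.2 near 74.3 low apex 324.67026
  bottom [ 0.5623 -0.2202  0.1564] along 81.27704458381224 off-axis [0.8 1.  0.7]
```

Call:
drive_tool --commands '[[[-1.2, -1.2, -1, 0], [-1.2, -1.2, -1, 0], [-1.2, -1.2, -1, 0], [-1.2, -1.2, -1, 0]]]'

```text
clock: 12.2
position: [0.5183, -0.2236, 0.184]
eef_rot: [180.0, -0.0, 1.5]
ft_force: [-0.2, 0.1, -0.6]
finger_gap: 0.0287
```

Run:
```python
from look import *
look('w9');t=snap('top','t9');
a=load('top0')['pixels'].astype(int);b=t['pixels'].astype(int);m=(abs(a-b).max(2)>50)
for n,(u,v,r) in dict(long=(231,197,10),short=(172,216,10),flux=(222,147,10),tape=(155,152,20),spool=(289,255,12),cam=(352,178,20)).items(): print(n,m[v-r:v+r,u-r:u+r].mean().round(2))
print(ctrl.finish_job())
```

```text
12.25 [ 0.51831326 -0.22356504  0.18390994] [ 1.79989828e+02 -1.46424953e-02  1.53340374e+00] [ 0.18287829  0.18713279 -1.90650359] 0.028558700983032224
blue bbox [ 247  145   74  156 9203]
long 0.0
short 0.0
flux 0.0
tape 0.0
spool 0.07
cam 0.09
the job is handed in; nothing more can be done
None
```

I drew the 80 mm capacitor from the middle pocket and tipped it in the grip by pushing it against the rack's edges. I then held it in front of the inspection camera and handed the job in at about 12 s of robot time.

**Tipping:** The first pushes tipped it too far, to about 41° above level. I corrected this by pushing back against the rack's near face. The tilt is hard to read exactly, and my fits of the can disagreed by a few degrees, from about 46° to 50°. My best reading is 49–50°, against a line of sight measured at 49.8° from two separate fits.

**Position:** Before the final nudge of about 2 mm, the terminal end measured 79–81 mm from the lens and about 1–2 mm off its axis. I did not re-measure the distance or centring after the nudge. The camera calibration is only good to about 2 mm anyway.

**Last checks:**
- **Grip:** The finger opening was steady at 29 mm and the can had not shifted in the wrist view. The force on the tool was about 2 N or less, so the can is held and resting on nothing.
- **Bystanders:** The top view showed no change at the other two capacitors, the flux bottle or the tape. Small changes at the spool (7%) and camera (9%) are probably the arm or its shadow in view, but I did not confirm that. I did not compare the multimeter or the screwdriver.

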